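# Third hand for a fairlead on the chandlery's sample board

### The job

Ring the counter bell for the shipwright, pressing its plunger right down to the stop and letting it up again, then be the third hand for the screws: set the brass fairlead gently and flat on the sample board, one long edge along the batten and its middle on the pencil line. Without hammering it, press it against the batten with a steady push of about 12 N (between 5 and 20 N on the batten) for some seconds, and finish while still pressing: do not let go. Leave the loose fittings and the screwdriver lying where they are.

Things in the scene. Friction and masses are not known exactly. Their poses are not given: they have to be found in the camera images.
- fairlead: two-horned brass fairlead, loose on the counter, 0.34 to 0.53 kg. Oval base 120 (its y) x 30 (its x) x 10 mm, straight long edges, a screw hole 48 mm from the middle at each end. Saddle in the middle 20 mm wide, 14 high; two horns (15 mm bar, 26 to 32 mm either side of the middle) curl in to 49 mm high. Pinch from above across the 30 mm. Origin: centre of the underside; same turned half round
- board: light wooden sample board, 150 (x) x 300 (y) x 18 mm thick, fixed to the counter, left or right. Origin: centre of its underside; x points across it to the batten, y along the batten. A brass horn cleat is already fixed on it at x -10, y +105 mm, lying along x, 35 mm high above the board
- batten: light straight wooden strip fixed along the far edge of the board's top, 18 mm wide, 14 mm high above the board top, 300 mm long; the fence. Its face towards the free part of the board lies at x +53 mm in the board frame. It is rigid. Sliding the fairlead over the board itself takes about 2 to 4 N, and that part of a push does not reach the batten. Origin and axes: those of the board
- board_mark (a point): point on the board's top, 18 mm above the counter, at the foot of the batten's face where the pencil line, drawn straight across the board, meets it; 50 mm from the board's middle, on the side away from the fixed cleat. x points into the batten, y along it, z up. When the job is done the fairlead's origin lies 15 mm before it (x -15 mm, y 0, z 0)
- bell_plunger (a joint): travel of the desk bell's plunger: 0 up, 0.006 m fully down on its stop; a spring pushes it up, 2 N at the start and 5 N when fully down
- bell_top (a point): middle of the top of the bell plunger's button (16 mm across), 64 mm above the counter when up. The bell, nickel dome 72 mm across on a black round base 86 mm across, is fixed to the counter; the dome with its nut reaches 46.5 mm high
- sheave: bystander: dull bronze sheave, a grooved disc 60 mm across and 16 mm thick, lying flat; origin centre of the underside
- snap_hook: bystander: nickel snap hook lying flat, 100 mm long (along its y), about 43 mm wide, 14 mm thick; origin near its middle on the counter
- burr0: bystander: copper rivet burr, a flat washer 24 mm across, 3 mm thick; origin centre of the underside
- burr1: bystander: the other copper rivet burr, the same
- loose_cleat: bystander: loose brass horn cleat, 104 mm long (along its y), 24 mm wide, 35 mm high: two posts carrying one straight bar; origin centre of the underside
- screwdriver: bystander: the shipwright's wooden-handled screwdriver, 150 mm long, lying behind the batten; origin near its middle
Mind the look-alikes: they are no part of the job. Leave any blue or green look-alike of the fairlead alone. There is more than one size of the part that bears bell_plunger; the job needs the smallest.

How it is judged:
On the way, in this order (a step that is already met when the one before it is completed fails the run):
1. the bell's plunger is pressed down to its stop (value of joint bell_plunger above 0.0052 m), for 0.05 s.
2. the bell is let up and the fairlead sits flat on the board, on the line, pressed against the batten with 5 to 20 N, for two seconds (y of fairlead in the frame of board_mark between -0.006 and 0.006 m and x of fairlead in the frame of board_mark between -0.019 and -0.011 m and z of fairlead in the frame of board_mark between -0.003 and 0.003 m and angle between the y axis of fairlead and the y axis of board_mark, either way round below 0.06 rad and angle between fairlead's own z axis and vertical below 0.06 rad and contact force between fairlead and batten between 5 and 20 N and contact force between the fingers and fairlead above 3 N and value of joint bell_plunger below 0.002 m), for 2 s.
At the end, for the whole second after the job is handed in: Fingers still press the fairlead; it bears on the batten with 5 to 20 N, flat on the board (3 mm, 0.06 rad), long edge along the batten (0.06 rad) and 15 mm from its face to the middle (4 mm), middle within 6 mm of the pencil line, at rest; the bell plunger is up (all of step 2 and linear speed of fairlead below 0.01 m/s); the arm keeps its last pose, push and grip.
It fails at once if the fairlead is dropped or hammered onto the board or batten (over 50 N) (contact force between fairlead and board above 50 N).
It fails at once if another fitting or tool is shifted by more than 20 mm (distance of any of sheave, snap_hook, burr0, burr1, loose_cleat, screwdriver from where it was at the start of the episode above 0.02 m).
It also fails if it takes over 72 s, if anything falls off the work surface, if the arm or the gripper's body presses on something with over 40 N, if the wrist force passes 120 N, or if a joint passes its speed limit or range.

### The arm

A 7-joint arm with a two-finger parallel gripper is mounted at the origin on the work surface. World frame = base frame: x ahead of the robot, y to its left, z up, the work surface at z = 0. Lengths are in m, angles in rad, forces in N, time in s.
With the tool pointing down it reaches from about 0.4 to 0.875 m from the base axis. Payload 19.3 kg.
Tool frame: the origin (TCP) lies between the finger pads; the fingertips stand 17 mm ahead of it and the grasp point (between the pads) lies 2 mm behind it (bot.finger_overhang is the distance from the TCP to the fingertips, in m); z points along the fingers, y is the line along which they close (so a half turn about z gives the same grasp; the last joint's range is limited). The gripper opens to 85 mm and grips with 20 to 120 N. Pads are 22 mm wide; open, the fingers measure 114 mm over their backs; the gripper's body (76 mm by 85 mm) begins 54 mm behind the grasp point. The pads swing forward as they close: fully open they stand 13 mm farther back than shut.
Start: joints at [-1.241, 0.521, -0.036, 1.599, 0.021, 1.021, -0.113], TCP at [0.243, 0.576, 0.248] pointing down, gripper open.
Joint ranges: [-2.91, 2.91], [-0.3, 2.13], [-1.5, 1.42], [0.17, 2.43], [-1.26, 4.41], [0.16, 1.93], [-2.52, 2.52]. Speed limits (rad/s): [1.89, 1.89, 2.39, 2.39, 3.01, 3.01, 3.01].

### API

Orientations are given as [roll, pitch, yaw] about the fixed x, y, z axes, in that order (R = Rz(yaw) Ry(pitch) Rx(roll)).
In Python, from workcell import observe, grab_frame, bot gives the robot as it stands.
- The arm moves only by the shell command python3 -m crank 'ROWS' [FORCE]. ROWS is a JSON object of lists of equal length, an entry for each row: "linear": the shift along the world's x, y, z each as a share of 0.25 m, from -1 to 1, a list of three; "delta_rot": the turn, a rotation vector about the world's x, y, z each as a share of 30 degrees, from -1 to 1, a list of three; "fingers": the opening, from -1 (shut) to 1 (fully open). In form: {"linear": [[dx, dy, dz], ...], "delta_rot": [[rx, ry, rz], ...], "fingers": [fingers, ...]}. A call has 1 to 5 rows; each row is the pose to reach, as a shift and turn from the pose commanded when the call began; what a row does not reach only later rows make up. A row lasts 1/10 s, in which the tool goes at most 50 mm and 8.59 degrees, less where a joint would pass 70% of its speed; a pose out of reach is approached as far as the arm can. A call with a number of a shift or a turn outside -1 to 1 is refused whole. A call with a gripper value outside its range is refused whole. The fingers move at their own pace and stop on an object; FORCE is the grip in N (left out, the last holds). Time passes only in rows, so rows that repeat a pose let the fingers close. It gives the time, the measured TCP pose, the force, the opening and the grip force at its end, in the units of the state.
- observe(): the state, without advancing time (a new reading comes with each control period).
- grab_frame(name): name is "side" or "top"; returns a dict with "image" (420x560x3 uint8, red, green, blue), "mtx" (3x3 intrinsics, pixels), "xyz" and "orientation" of the camera in the world. Camera axes: x right, y down, z forward; pixel columns grow to the right and rows downward; lengths in m; the calibration is good to about 2 mm. A picture is of the moment at which its call begins. There is no depth.
- bot.job_done(): hands the job in; it is judged then, once.
The state is a dict: "clock": time; "qpos": joint angles; "qd": joint speeds; "joint_efforts": joint torques, N m; "position": TCP position; "tool_rot": TCP orientation; "force": force on the tool from outside, world axes, zero at the start; "moment": the same for the moment, N m; "grip_width": finger opening in m; "finger_force": force on a finger pad.
Only numpy, scipy, OpenCV 4.12 (cv2) and the standard library are available. Lean on these libraries where they do the work, as an engineer would, in place of code of your own. Each camera call takes 0.05 s, during which the arm holds its last target. There are 200 camera calls.

## Working session

There is one attempt and no reset: what is moved stays moved. The work goes in short steps, Python scripts to look and compute and a shell command to move; the robot and the scene stay as the last step left them, time stands still between calls to the robot, and variables do not carry over. Pictures are saved under pics/ and viewed, at most 10 in all, crops included, and the job is handed in when it is done.

```bash
mkdir -p pics; ls; python3 - <<'E'
from workcell import observe, grab_frame, bot
import cv2,json,numpy as np
for n in("top","side"):
    f=grab_frame(n); cv2.imwrite(f"pics/{n}0.png",f["image"][:,:,::-1]); print(n,np.round(f["mtx"],2).tolist(),f["xyz"],f["orientation"])
print(observe()); print(bot.finger_overhang)
E
```

```text
pics
top [[439.85, 0.0, 269.6], [0.0, 439.85, 210.19], [0.0, 0.0, 1.0]] [ 0.37477501 -0.03459467  1.05700586] [-2.93283291  0.00401223 -1.56855834]
side [[453.05, 0.0, 282.86], [0.0, 453.05, 203.3], [0.0, 0.0, 1.0]] [0.3831962  0.67988969 0.95716755] [-2.43617099  0.00716652 -2.85883851]
{'clock': 0.1, 'qpos': array([-1.24120668,  0.52195207, -0.03632813,  1.59996243,  0.0211941 ,
        1.02110559, -0.11279072]), 'qd': array([ 1.40655375e-03,  7.72222438e-05, -1.60959391e-04, -1.63015322e-03,
       -1.07022561e-03,  4.02791620e-05,  8.89574870e-04]), 'joint_efforts': array([ 5.78421474e-03, -9.28483844e+01,  1.98544934e+00, -3.70526969e+01,
        1.82598538e-02,  5.44111987e-03, -1.10086361e-05]), 'position': array([0.24317987, 0.5754305 , 0.24778063]), 'tool_rot': array([-3.14055221e+00,  6.82965674e-05,  2.74179908e+00]), 'force': array([0.48912322, 0.37742368, 0.13640286]), 'moment': array([-0.00580888, -0.00498736, -0.05065626]), 'finger_force': 0.0, 'grip_width': 0.08545562310276694}
0.017
```

View pics/top0.png

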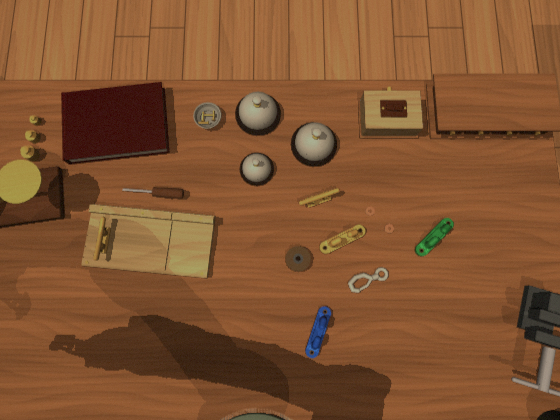

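View pics/side0.png

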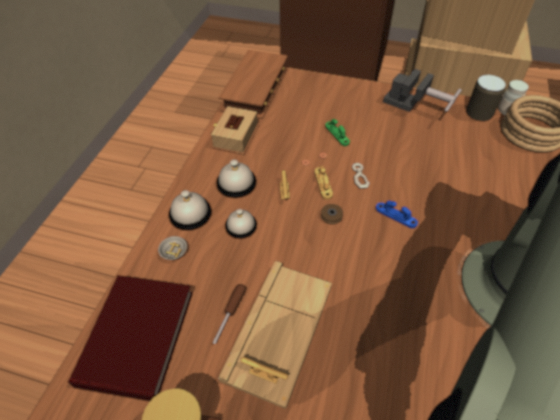

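Candidates in the top view:
- **Fairlead:** brass (343,239). The look-alikes are blue (319,332), green (434,237), the loose brass cleat (320,197) and the cleat fixed on the board (102,238).
- **Bells:** (256,167) is the smallest. The larger ones are (258,112) and (314,143).

I choose brass (343,239) and bell (256,167), and will check both in a crop.

```bash
cat > h.py <<'E'
import numpy as np,cv2
from workcell import observe, grab_frame, bot
from scipy.spatial.transform import Rotation as R
def ray(f,uv):
    d=np.linalg.inv(f["mtx"])@np.array([uv[0],uv[1],1.]); return np.array(f["xyz"]),R.from_euler("xyz",f["orientation"]).as_matrix()@d
def onz(f,uv,z):
    c,d=ray(f,uv); return c+d*(z-c[2])/d[2]
def proj(f,p):
    q=f["mtx"]@R.from_euler("xyz",f["orientation"]).as_matrix().T@(np.array(p)-f["xyz"]); return q[:2]/q[2]
def tri(f,a,g,b):
    c,d=ray(f,a);e,h=ray(g,b);s=np.linalg.lstsq(np.c_[d,-h],e-c,rcond=None)[0]
    return (c+d*s[0]+e+h*s[1])/2, np.linalg.norm(c+d*s[0]-e-h*s[1])
E
python3 - <<'E'
from h import *
t=cv2.imread("pics/top0.png");s=cv2.imread("pics/side0.png")
z=lambda im,x,y,w,h,k:cv2.resize(im[y:y+h,x:x+w],None,fx=k,fy=k,interpolation=cv2.INTER_CUBIC)
a=np.hstack([z(t,310,215,66,50,6),z(s,305,160,66,50,6)])
b=np.hstack([z(t,230,140,66,50,6),z(s,215,200,66,50,6)])
cv2.imwrite("pics/c1.png",np.vstack([a,b]))
cv2.imwrite("pics/c2.png",np.hstack([z(t,75,200,145,82,2.75),z(s,215,255,125,150,2.75)[:225]]) if 0 else np.vstack([z(t,75,200,145,82,4)[:300],z(s,215,255,145,150,4)[:300]]) )
print(cv2.imread("pics/c2.png").shape)
E
```

```text
(600, 580, 3)
```

View pics/c1.png

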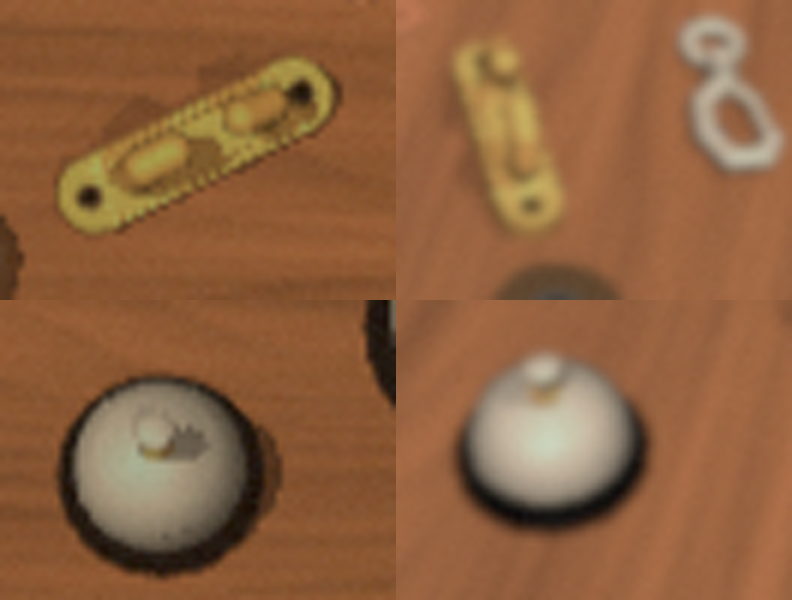

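View pics/c2.png

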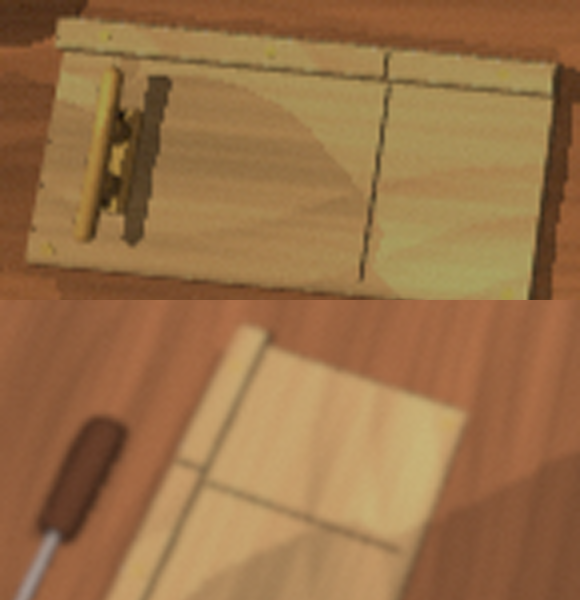

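The crops confirm it. The brass two-horned fairlead has its holes at top px (324.8,247.7) and (360,230.8), and hole 1 at side px (327.5,194). The smallest bell's button is at top (255.7,161.2) and side (240.2,211.3). The pencil line meets the batten foot at top (172,220.5) and side (265.8,300).

```bash
python3 - <<'E'
from h import *
f=grab_frame("top");g=grab_frame("side")
P=lambda *a:print(*[np.round(x,4) if not isinstance(x,str) else x for x in a])
a,b=onz(f,(324.8,247.7),.01),onz(f,(360,230.8),.01)
P("holes",a,b,(a+b)/2,np.linalg.norm(a-b),"yaw y-axis",np.arctan2(*(a-b)[1::-1]), "side hole",onz(g,(327.5,194),.01))
for n,F,c in(("top",f,(343,239)),("side",g,(323,182))):
    hsv=cv2.cvtColor(F["image"],cv2.COLOR_RGB2HSV);m=cv2.inRange(hsv,(18,110,90),(34,255,255))
    m=cv2.morphologyEx(m,cv2.MORPH_CLOSE,np.ones((5,5)))
    k=min(cv2.findContours(m,0,2)[0],key=lambda k:np.linalg.norm(k.reshape(-1,2).mean(0)-c))
    w=np.array([onz(F,p,.01)[:2] for p in k.reshape(-1,2)],np.float32);P(n,"rect",str(cv2.minAreaRect(w)))
P("bell",*tri(f,(255.7,161.2),g,(240.2,211.3)),onz(f,(255.7,161.2),.064),onz(g,(240.2,211.3),.064))
m1=onz(f,(172,220.5),.018);P("mark",*tri(f,(172,220.5),g,(265.8,300)),m1,onz(g,(265.8,300),.018))
p=onz(f,(165.25,270),.018);P("pencil yaw",np.arctan2(*(m1-p)[1::-1]),np.linalg.norm(m1-p))
q=onz(g,(315,317.5),.018);P("side pencil yaw",np.arctan2(*(onz(g,(265.8,300),.018)-q)[1::-1]))
a,b=[onz(f,(75+u/4,200+v/4),.018) for u,v in((58,48),(550,97))];P("batten foot",a,b,np.linalg.norm(a-b),np.arctan2(*(a-b)[1::-1])-np.pi/2)
for n,F,u in(("top",f,(258,100)),("top",f,(316,133)),("snap",f,(368,280)),("sheave",f,(299,259)),("cleat",f,(320,197)),("burr",f,(370,211)),("burr",f,(390,229)),("blue",f,(319,332))):P(n,onz(F,u,.02))
P(R.from_euler("xyz",observe()["tool_rot"]).as_matrix())
E
```

```text
holes [ 0.5051 -0.162   0.01  ] [ 0.5461 -0.2476  0.01  ] [ 0.5256 -0.2048  0.01  ] 0.095 yaw y-axis 2.0172 side hole [ 0.5044 -0.1596  0.01  ]
top rect ((0.5273575186729431, -0.20354536175727844), (0.03098093904554844, 0.11984247714281082), 25.76654624938965)
side rect ((0.5258134603500366, -0.2011079490184784), (0.03159099072217941, 0.11749483644962311), 25.79781723022461)
bell [0.7026 0.0031 0.0597] 0.0042 [0.7034 0.003  0.064 ] [0.6989 0.0068 0.064 ]
mark [0.5693 0.205  0.0168] 0.0002 [0.5692 0.2047 0.018 ] [0.569  0.2056 0.018 ]
pencil yaw -0.0857 0.1187
side pencil yaw -0.0937
batten foot [0.5898 0.4053 0.018 ] [0.5602 0.107  0.018 ] 0.2997 -0.0989
top [8.811e-01 2.000e-04 2.000e-02]
top [ 0.792  -0.1456  0.02  ]
snap [ 0.4285 -0.2596  0.02  ]
sheave [ 0.4771 -0.0994  0.02  ]
cleat [ 0.6273 -0.1521  0.02  ]
burr [ 0.5928 -0.2716  0.02  ]
burr [ 0.549  -0.3173  0.02  ]
blue [ 0.3113 -0.143   0.02  ]
[[-9.211e-01  3.893e-01 -2.000e-04]
 [ 3.893e-01  9.211e-01 -7.000e-04]
 [-1.000e-04 -7.000e-04 -1.000e+00]]
```

```bash
python3 -m crank '{"linear": [[0.12,-0.15,0],[0.24,-0.3,0],[0.37,-0.46,0],[0.49,-0.61,0],[0.61,-0.76,0]], "delta_rot": [[0,0,-0.09],[0,0,-0.18],[0,0,-0.28],[0,0,-0.37],[0,0,-0.46]], "fingers": [-1,-1,-1,-1,-1]}' 30
python3 -m crank '{"linear": [[0.12,-0.15,0],[0.24,-0.3,0],[0.37,-0.46,0],[0.49,-0.61,0],[0.61,-0.76,0]], "delta_rot": [[0,0,-0.09],[0,0,-0.18],[0,0,-0.28],[0,0,-0.37],[0,0,-0.46]], "fingers": [-1,-1,-1,-1,-1]}'
python3 -c "
from h import *
print(observe())"
```

```text
clock: 0.7
position: [0.3968, 0.3838, 0.2484]
tool_rot: [3.141, 0.0, 2.499]
force: [0.7, -0.3, -0.3]
grip_width: 0.0121
finger_force: 0.0
clock: 1.2
position: [0.5493, 0.1938, 0.2484]
tool_rot: [3.141, 0.0, 2.258]
force: [1.3, 1.5, -0.4]
grip_width: 0.0001
finger_force: 0.0
{'clock': 1.2, 'qpos': array([-0.56514652,  0.45902062,  0.17382793,  1.72343287, -0.09318951,
        0.96699293,  0.33124586]), 'qd': array([ 0.69204832,  0.24145436,  0.19869287, -0.36997388, -0.14210547,
        0.14242672,  0.45895137]), 'joint_efforts': array([ -7.23331109, -88.61699581,   5.53269088, -31.24848604,
         0.61691171,  -0.30621059,  -1.39797527]), 'position': array([0.54931939, 0.19380489, 0.24839132]), 'tool_rot': array([3.14142463e+00, 7.90385159e-05, 2.25804610e+00]), 'force': array([ 1.25467025,  1.46799004, -0.37771448]), 'moment': array([ 0.11878493, -0.03657662,  0.01829978]), 'finger_force': 0.0, 'grip_width': 5.5569362364380414e-05}
```

```bash
python3 -m crank '{"linear": [[0.61,-0.757,-0.2],[0.61,-0.757,-0.2],[0.61,-0.757,-0.2],[0.61,-0.757,-0.2],[0.61,-0.757,-0.2]], "delta_rot": [[0,0,-0.09],[0,0,-0.18],[0,0,-0.28],[0,0,-0.37],[0,0,-0.46]], "fingers": [-1,-1,-1,-1,-1]}'
python3 -m crank '{"linear": [[0,0,0],[0,0,-0.2],[0,0,-0.4],[0,0,-0.4],[0,0,-0.4]], "delta_rot": [[0,0,0],[0,0,0],[0,0,0],[0,0,0],[0,0,0]], "fingers": [-1,-1,-1,-1,-1]}'
python3 - <<'E'
from h import *
f=grab_frame("top");g=grab_frame("side");o=observe();print(o["position"],o["qpos"],o["force"])
z=lambda im,x,y,w,h,k:cv2.resize(im[y:y+h,x:x+w,::-1],None,fx=k,fy=k,interpolation=cv2.INTER_CUBIC)
cv2.imwrite("pics/b1.png",np.hstack([z(f["image"],215,120,80,80,5),z(g["image"],200,170,80,80,5)]))
E
```

```text
clock: 1.7
position: [0.7017, 0.0046, 0.1977]
tool_rot: [-3.141, -0.0, 2.017]
force: [0.5, 1.2, 0.2]
grip_width: 0.0001
finger_force: 0.0
clock: 2.2
position: [0.7008, 0.0064, 0.099]
tool_rot: [-3.141, -0.0, 2.019]
force: [0.1, 0.5, 0.9]
grip_width: 0.0003
finger_force: 0.0
[0.70221951 0.00637389 0.10126181] [-0.21916598  0.81742742  0.21123745  1.49146168 -0.20455799  0.85089817
  0.51022999] [0.67395173 0.12625339 0.65827618]
```

View pics/b1.png

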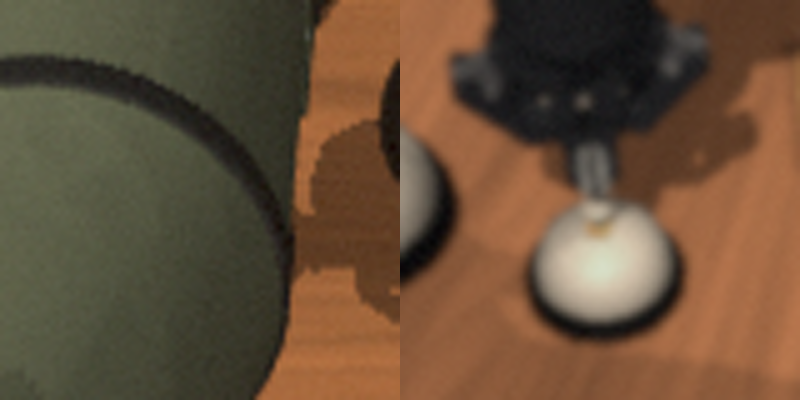

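The side view shows the closed fingertips (crop ~(597,195)) right over the small bell's button (598,212), so I can press.

```bash
python3 -m crank '{"linear": [[0,0,-0.04],[0,0,-0.07],[0,0,-0.09],[0,0,-0.09],[0,0,-0.09]], "delta_rot": [[0,0,0],[0,0,0],[0,0,0],[0,0,0],[0,0,0]], "fingers": [-1,-1,-1,-1,-1]}'
```

```text
clock: 2.8
position: [0.701, 0.0066, 0.0761]
tool_rot: [3.141, 0.0, 2.019]
force: [1.1, 0.4, 5.2]
grip_width: 0.0001
finger_force: 2.1
```

```bash
python3 -m crank '{"linear": [[0,0,-0.008],[0,0,-0.008],[0,0,-0.008]], "delta_rot": [[0,0,0],[0,0,0],[0,0,0]], "fingers": [-1,-1,-1]}'
```

```text
clock: 3.1
position: [0.7011, 0.0066, 0.0748]
tool_rot: [3.141, 0.0, 2.019]
force: [-2.2, 1.7, 11.6]
grip_width: -0.0001
finger_force: 5.9
```

```bash
python3 -m crank '{"linear": [[0,0,0],[0,0,0.1],[0,0,0.25],[0,0,0.4],[0,0,0.5]], "delta_rot": [[0,0,0],[0,0,0],[0,0,0],[0,0,0],[0,0,0]], "fingers": [-1,-1,-1,-1,-1]}'
python3 -m crank '{"linear": [[-0.14,-0.168,0],[-0.28,-0.336,0],[-0.42,-0.5,0],[-0.56,-0.67,0],[-0.697,-0.84,0]], "delta_rot": [[0,0,0],[0,0,0],[0,0,0],[0,0,0],[0,0,0]], "fingers": [0.3,0.3,0.3,0.3,0.3]}'
python3 -m crank '{"linear": [[-0.697,-0.84,0],[-0.697,-0.84,0],[-0.697,-0.84,0],[-0.697,-0.84,0],[-0.697,-0.84,0]], "delta_rot": [[0,0,0],[0,0,0],[0,0,0],[0,0,0],[0,0,0]], "fingers": [0.3,0.3,0.3,0.3,0.3]}' >/dev/null 2>&1 & kill %1 2>/dev/null; wait; python3 -c "
from h import *
o=observe();print(o)"
```

```text
clock: 3.6
position: [0.7011, 0.0062, 0.2015]
tool_rot: [3.14, 0.001, 2.019]
force: [0.1, -0.4, -0.6]
grip_width: 0.0002
finger_force: 0.0
clock: 4.1
position: [0.5392, -0.187, 0.1989]
tool_rot: [-3.141, -0.0, 2.019]
force: [2.7, -0.2, -0.7]
grip_width: 0.0552
finger_force: 0.0
{'clock': 4.1, 'qpos': array([ 0.05035356,  0.50723424,  0.25114154,  1.80552039, -0.16144257,
        0.8490323 ,  0.82669236]), 'qd': array([ 0.70372445, -0.27348115,  0.04394278,  0.48997409,  0.0237591 ,
       -0.22268425,  0.77573978]), 'joint_efforts': array([-12.02554643, -81.76749229,   5.9934774 , -33.30449224,
        -0.1775659 ,   0.90404889,  -2.74881028]), 'position': array([ 0.53915714, -0.18701022,  0.19893445]), 'tool_rot': array([-3.14134659e+00, -1.39518739e-04,  2.01930514e+00]), 'force': array([ 2.70770208, -0.21075894, -0.71271487]), 'moment': array([-0.1306724 , -0.03013017, -0.01961919]), 'finger_force': 0.0, 'grip_width': 0.0552089120433926}
```

```bash
python3 -m crank '{"linear": [[0,0,-0.1],[0,0,-0.2],[0,0,-0.3],[0,0,-0.36],[0,0,-0.36]], "delta_rot": [[0,0,0],[0,0,0],[0,0,0],[0,0,0],[0,0,0]], "fingers": [0.3,0.3,0.3,0.3,0.3]}'
python3 - <<'E'
from h import *
f=grab_frame("top");g=grab_frame("side");o=observe();print(o["position"],o["qpos"],o["tool_rot"])
z=lambda im,x,y,w,h,k:cv2.resize(im[y:y+h,x:x+w,::-1],None,fx=k,fy=k,interpolation=cv2.INTER_CUBIC)
cv2.imwrite("pics/f1.png",np.hstack([z(f["image"],300,190,80,80,5),z(g["image"],280,140,80,80,5)]))
E
```

```text
clock: 4.6
position: [0.5397, -0.1856, 0.107]
tool_rot: [-3.139, -0.002, 2.019]
force: [0.7, 0.7, 0.8]
grip_width: 0.0553
finger_force: 0.0
[ 0.54091901 -0.1859437   0.10919311] [ 0.07976434  0.63613882  0.20965639  1.86060614 -0.20134399  0.66554457
  0.85671347] [-3.14129122e+00 -4.74658229e-05  2.01900345e+00]
```

View pics/f1.png

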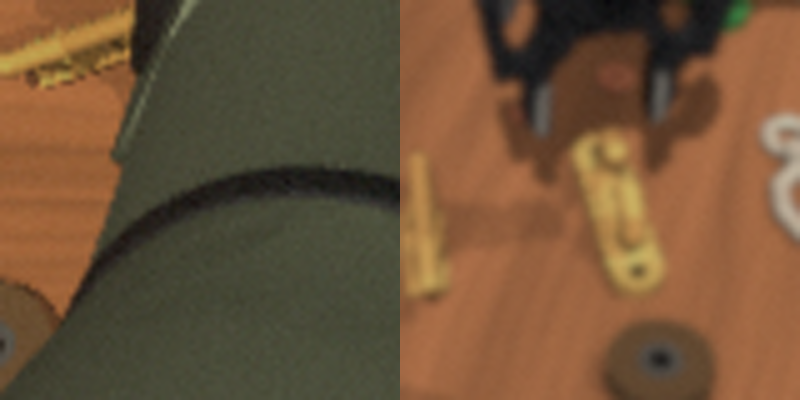

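```bash
python3 -m crank '{"linear": [[-0.055,-0.071,0],[-0.055,-0.071,0],[-0.055,-0.071,-0.06],[-0.055,-0.071,-0.15],[-0.055,-0.071,-0.15]], "delta_rot": [[0,0,0],[0,0,0],[0,0,0],[0,0,0],[0,0,0]], "fingers": [0.3,0.3,0.3,0.3,0.3]}'
python3 - <<'E'
from h import *
g=grab_frame("side");o=observe();print(o["position"],o["tool_rot"],o["force"])
z=lambda im,x,y,w,h,k:cv2.resize(im[y:y+h,x:x+w,::-1],None,fx=k,fy=k,interpolation=cv2.INTER_CUBIC)
cv2.imwrite("pics/f2.png",z(g["image"],280,140,80,80,6))
E
```

```text
clock: 5.2
position: [0.5265, -0.2025, 0.0693]
tool_rot: [-3.14, -0.002, 2.02]
force: [-1.2, -0.2, 1.0]
grip_width: 0.0558
finger_force: 0.0
[ 0.52692151 -0.20295896  0.07060621] [-3.14036484e+00 -1.31612743e-03  2.01960765e+00] [-0.46312737  0.13752671  0.06040011]
```

View pics/f2.png

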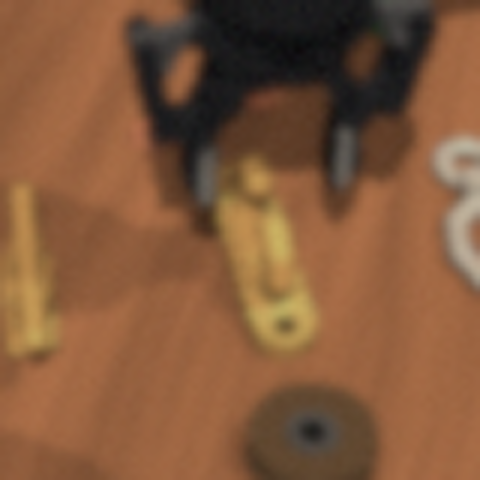

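Side view: the fingers straddle the brass fairlead, tips at crop (205,195) and (343,185), clear of the cleat and sheave. A quick check of the tip projection comes first.

```bash
python3 - <<'E'
from h import *
g=grab_frame("side");o=observe()
Rt=R.from_euler("xyz",o["tool_rot"]).as_matrix()
for s in(-1,1):
    p=o["position"]+Rt@np.array([0,s*.0278,.013]); print(s,(proj(g,p)-[280,140])*6)
print((proj(g,[.5268,-.2035,.01])-[280,140])*6)
E
python3 -m crank '{"linear": [[0,0,-0.08],[0,0,-0.16],[0,0,-0.2],[0,0,-0.218],[0,0,-0.218]], "delta_rot": [[0,0,0],[0,0,0],[0,0,0],[0,0,0],[0,0,0]], "fingers": [0.3,0.3,0.3,0.3,0.3]}'
```

```text
-1 [322.59418761 169.41798136]
1 [205.35831055 184.17732836]
[259.02926846 248.17691562]
clock: 5.8
position: [0.5274, -0.2036, 0.017]
tool_rot: [-3.142, 0.0, 2.019]
force: [0.3, 0.9, -0.4]
grip_width: 0.0551
finger_force: 0.0
```

```bash
python3 -m crank '{"linear": [[0,0,0],[0,0,0],[0,0,0],[0,0,0],[0,0,0]], "delta_rot": [[0,0,0],[0,0,0],[0,0,0],[0,0,0],[0,0,0]], "fingers": [-1,-1,-1,-1,-1]}' 40
python3 -m crank '{"linear": [[0,0,0],[0,0,0.05],[0,0,0.1],[0,0,0.16],[0,0,0.16]], "delta_rot": [[0,0,0],[0,0,0],[0,0,0],[0,0,0],[0,0,0]], "fingers": [-1,-1,-1,-1,-1]}'
python3 -m crank '{"linear": [[0,0,0],[0,0,0]], "delta_rot": [[0,0,0],[0,0,0]], "fingers": [-1,-1]}'
python3 - <<'E'
from h import *
g=grab_frame("side");f=grab_frame("top");o=observe();print(o["position"],o["tool_rot"],o["force"])
z=lambda im,x,y,w,h,k:cv2.resize(im[y:y+h,x:x+w,::-1],None,fx=k,fy=k,interpolation=cv2.INTER_CUBIC)
cv2.imwrite("pics/f3.png",z(g["image"],280,140,80,80,6))
E
```

```text
clock: 6.3
position: [0.5277, -0.2037, 0.0177]
tool_rot: [3.141, 0.001, 2.019]
force: [-1.4, 0.7, 7.0]
grip_width: 0.0289
finger_force: 39.2
clock: 6.8
position: [0.5284, -0.2039, 0.0594]
tool_rot: [3.139, 0.002, 2.019]
force: [0.7, -0.4, -3.4]
grip_width: 0.0289
finger_force: 41.1
clock: 7.0
position: [0.527, -0.2034, 0.0565]
tool_rot: [-3.141, -0.0, 2.019]
force: [-0.1, 0.5, -4.1]
grip_width: 0.0287
finger_force: 41.1
[ 0.52690985 -0.2034434   0.0562903 ] [-3.14089714e+00 -5.47514589e-04  2.01921377e+00] [ 0.02129731  0.83193592 -4.06134549]
```

View pics/f3.png

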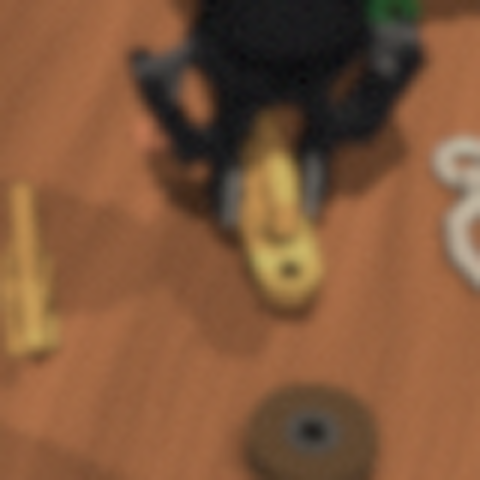

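Fairlead held level (about 4 N, 28.7 mm opening). Next I carry it to the board.

```bash
python3 -m crank '{"linear": [[0,0,0.15],[0,0,0.3],[0,0.05,0.36],[0,0.15,0.36],[0,0.3,0.36]], "delta_rot": [[0,0,0],[0,0,0],[0,0,0],[0,0,-0.05],[0,0,-0.14]], "fingers": [-1,-1,-1,-1,-1]}'
python3 -m crank '{"linear": [[0,0.16,0],[0,0.32,0],[0,0.48,0],[0,0.64,0],[0,0.8,0]], "delta_rot": [[0,0,-0.12],[0,0,-0.24],[0,0,-0.36],[0,0,-0.48],[0,0,-0.6]], "fingers": [-1,-1,-1,-1,-1]}'
python3 -m crank '{"linear": [[0,0.15,0],[0,0.3,0],[0,0.44,0],[0,0.55,0],[0,0.55,0]], "delta_rot": [[0,0,-0.1],[0,0,-0.2],[0,0,-0.3],[0,0,-0.3],[0,0,-0.3]], "fingers": [-1,-1,-1,-1,-1]}'
python3 -m crank '{"linear": [[0,0,0],[0,0,0]], "delta_rot": [[0,0,0],[0,0,0]], "fingers": [-1,-1]}'
python3 -c "
from h import *
print(observe()['qpos'])"
```

```text
clock: 7.6
position: [0.5269, -0.1286, 0.1466]
tool_rot: [3.141, 0.001, 1.942]
force: [0.5, 1.4, -3.0]
grip_width: 0.0289
finger_force: 41.4
clock: 8.1
position: [0.5263, 0.0737, 0.146]
tool_rot: [-3.14, 0.0, 1.63]
force: [2.2, -0.3, -3.2]
grip_width: 0.0289
finger_force: 41.4
clock: 8.6
position: [0.5257, 0.2139, 0.1455]
tool_rot: [-3.14, -0.001, 1.481]
force: [0.3, -0.4, -3.9]
grip_width: 0.0285
finger_force: 41.4
clock: 8.8
position: [0.5269, 0.2082, 0.1463]
tool_rot: [-3.141, 0.001, 1.474]
force: [-0.6, -0.1, -3.4]
grip_width: 0.0285
finger_force: 41.4
[-0.75983058  0.59853074  0.39678932  1.86091983 -0.32559357  0.74707211
 -0.28038745]
```

```bash
python3 -m crank '{"linear": [[0,0,-0.12],[0,0,-0.24],[0,0,-0.34],[0,0,-0.39],[0,0,-0.39]], "delta_rot": [[0,0,0],[0,0,0],[0,0,0],[0,0,0],[0,0,0]], "fingers": [-1,-1,-1,-1,-1]}'
python3 -m crank '{"linear": [[0,0,-0.015],[0,0,-0.03],[0,0,-0.03]], "delta_rot": [[0,0,0],[0,0,0],[0,0,0]], "fingers": [-1,-1,-1]}'
```

```text
clock: 9.3
position: [0.5267, 0.2079, 0.0481]
tool_rot: [-3.14, 0.001, 1.473]
force: [0.9, -1.5, -3.8]
grip_width: 0.0287
finger_force: 41.3
clock: 9.6
position: [0.5274, 0.2091, 0.0422]
tool_rot: [3.141, -0.0, 1.475]
force: [0.8, -0.4, -4.0]
grip_width: 0.0289
finger_force: 41.3
```

```bash
python3 -m crank '{"linear": [[0,0,-0.008],[0,0,-0.016],[0,0,-0.02],[0,0,-0.02]], "delta_rot": [[0,0,0],[0,0,0],[0,0,0],[0,0,0]], "fingers": [-1,-1,-1,-1]}'
```

```text
clock: 10.0
position: [0.5272, 0.209, 0.0367]
tool_rot: [-3.141, 0.0, 1.475]
force: [-0.4, 0.2, -4.2]
grip_width: 0.0285
finger_force: 41.4
```

```bash
python3 -m crank '{"linear": [[0,0,-0.004],[0,0,-0.008],[0,0,-0.008],[0,0,-0.008]], "delta_rot": [[0,0,0],[0,0,0],[0,0,0],[0,0,0]], "fingers": [-1,-1,-1,-1]}'
```

```text
clock: 10.4
position: [0.5273, 0.209, 0.0357]
tool_rot: [3.141, -0.001, 1.474]
force: [-6.7, -1.6, 17.1]
grip_width: 0.0289
finger_force: 43.7
```

```bash
python3 -m crank '{"linear": [[0,0,0.003],[0,0,0.003],[0,0,0.003],[0,0,0.003],[0,0,0.003]], "delta_rot": [[0,0,0],[0,0,0],[0,0,0],[0,0,0],[0,0,0]], "fingers": [-1,0.06,0.06,0.06,0.06]}'
python3 -m crank '{"linear": [[0,0,0.05],[0,0,0.15],[0,0,0.3],[0,0,0.45],[0,0,0.5]], "delta_rot": [[0,0,0],[0,0,0],[0,0,0],[0,0,0],[0,0,0]], "fingers": [0.06,0.06,0.06,0.06,0.06]}'
```

```text
clock: 10.9
position: [0.5272, 0.209, 0.0355]
tool_rot: [3.142, 0.0, 1.475]
force: [-0.5, -0.7, -0.9]
grip_width: 0.0452
finger_force: 0.0
clock: 11.4
position: [0.5285, 0.2092, 0.1647]
tool_rot: [3.138, -0.003, 1.474]
force: [-0.0, -0.6, -0.7]
grip_width: 0.0455
finger_force: 0.0
```

```bash
python3 -m crank '{"linear": [[-0.17,0.016,0],[-0.17,0.016,0],[-0.17,0.016,0],[-0.17,0.016,0]], "delta_rot": [[0,0,-0.27],[0,0,-0.54],[0,0,-0.8],[0,0,-1]], "fingers": [0.18,0.18,0.18,0.18]}'
python3 -m crank '{"linear": [[0,0,0],[0,0,0],[0,0,0],[0,0,0]], "delta_rot": [[0,0,-0.27],[0,0,-0.54],[0,0,-0.8],[0,0,-1]], "fingers": [0.18,0.18,0.18,0.18]}'
python3 -m crank '{"linear": [[0,0,0],[0,0,0],[0,0,0],[0,0,0],[0,0,0]], "delta_rot": [[0,0,-0.27],[0,0,-0.54],[0,0,-0.8],[0,0,-1],[0,0,-1]], "fingers": [0.18,0.18,0.18,0.18,0.18]}'
python3 - <<'E'
from h import *
f=grab_frame("top");g=grab_frame("side");o=observe();print(o["position"],o["tool_rot"],o["qpos"])
z=lambda im,x,y,w,h,k:cv2.resize(im[y:y+h,x:x+w,::-1],None,fx=k,fy=k,interpolation=cv2.INTER_CUBIC)
cv2.imwrite("pics/p1.png",np.hstack([z(f["image"],120,195,100,100,4),z(g["image"],220,260,100,100,4)]))
np.savez("p1.npz",f=f,g=g)
E
```

```text
clock: 11.8
position: [0.4844, 0.2131, 0.161]
tool_rot: [-3.141, -0.0, 0.946]
force: [-0.6, 0.2, 0.4]
grip_width: 0.0503
finger_force: 0.0
clock: 12.2
position: [0.4845, 0.2131, 0.1608]
tool_rot: [-3.141, 0.0, 0.422]
force: [0.5, -0.1, -0.4]
grip_width: 0.0505
finger_force: 0.0
clock: 12.7
position: [0.4845, 0.2131, 0.1606]
tool_rot: [3.141, 0.0, -0.098]
force: [-0.2, 0.1, 0.0]
grip_width: 0.0502
finger_force: 0.0
[0.48456308 0.21302666 0.16060708] [ 3.14149099e+00  1.37501830e-04 -9.26649078e-02] [-1.1064424   0.6603877   0.84755232  1.96132148 -0.67381544  0.82854438
 -1.54507762]
```

View pics/p1.png

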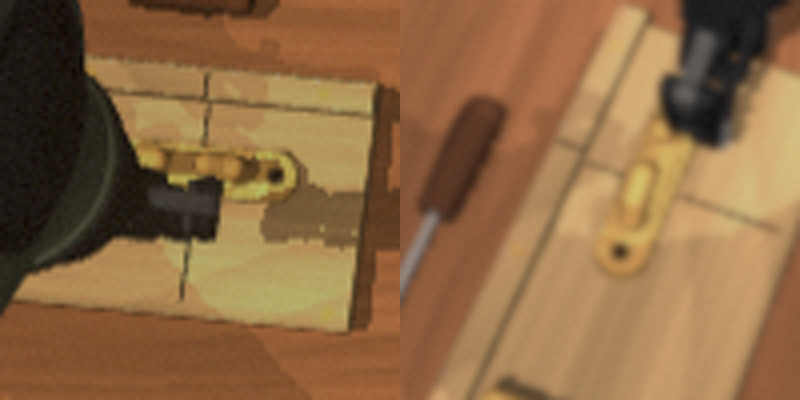

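The fairlead lies flat on the board, parallel to the batten and across the pencil line. One hole is at top px (189,238.5), the other at side px (275,322.8).

```bash
python3 - <<'E'
from h import *
d=np.load("p1.npz",allow_pickle=True);f=d["f"].item();g=d["g"].item()
a=onz(g,(275,322.8),.028);b=onz(f,(189,238.5),.028);m=(a+b)/2
th=-.097;B=np.array([[np.cos(th),np.sin(th)],[-np.sin(th),np.cos(th)]]);mk=np.array([.5692,.205])
print(a,b,np.linalg.norm(a-b),np.arctan2(*(a-b)[1::-1])-np.pi/2)
print("in mark",B@(m[:2]-mk),B@(a[:2]-mk),B@(b[:2]-mk)); print("tcp",B@(observe()["position"][:2]-mk))
E
```

```text
[0.53065956 0.25820856 0.028     ] [0.5241592  0.16015522 0.028     ] 0.09826856777913967 -0.0661972760629892
in mark [-0.04199918  0.00011489] [-0.04351241  0.04922587] [-0.04048595 -0.04899608]
tcp [-0.08501642 -0.00020799]
```

```bash
python3 -m crank '{"linear": [[0,0,-0.14],[0,0,-0.28],[0,0,-0.4],[0,0,-0.47],[0,0,-0.47]], "delta_rot": [[0,0,0],[0,0,0],[0,0,0],[0,0,0],[0,0,0]], "fingers": [0.18,0.18,0.18,0.18,0.18]}'
python3 -m crank '{"linear": [[0,0,-0.015],[0,0,-0.03],[0,0,-0.034],[0,0,-0.034]], "delta_rot": [[0,0,0],[0,0,0],[0,0,0],[0,0,0]], "fingers": [0.18,0.18,0.18,0.18]}'
```

```text
clock: 13.3
position: [0.4838, 0.2124, 0.0415]
tool_rot: [3.14, 0.003, -0.094]
force: [-0.4, -1.0, 1.2]
grip_width: 0.05
finger_force: 0.0
clock: 13.7
position: [0.4848, 0.2132, 0.0349]
tool_rot: [-3.141, -0.0, -0.096]
force: [0.3, -0.3, 0.3]
grip_width: 0.05
finger_force: 0.0
```

```bash
python3 -m crank '{"linear": [[0.012,-0.0012,0],[0.024,-0.0024,0],[0.036,-0.0036,0],[0.048,-0.0048,0],[0.056,-0.0055,0]], "delta_rot": [[0,0,0],[0,0,0],[0,0,0],[0,0,0],[0,0,0]], "fingers": [0.18,0.18,0.18,0.18,0.18]}'
python3 -m crank '{"linear": [[0.008,-0.0008,0],[0.016,-0.0016,0],[0.024,-0.0023,0],[0.032,-0.0031,0],[0.04,-0.0039,0]], "delta_rot": [[0,0,0],[0,0,0],[0,0,0],[0,0,0],[0,0,0]], "fingers": [0.18,0.18,0.18,0.18,0.18]}'
python3 -m crank '{"linear": [[0.008,-0.0008,0],[0.016,-0.0016,0],[0.024,-0.0023,0],[0.032,-0.0031,0],[0.04,-0.0039,0]], "delta_rot": [[0,0,0],[0,0,0],[0,0,0],[0,0,0],[0,0,0]], "fingers": [0.18,0.18,0.18,0.18,0.18]}'
```

```text
clock: 14.2
position: [0.4991, 0.2115, 0.0346]
tool_rot: [3.142, -0.0, -0.096]
force: [0.7, -0.5, 0.1]
grip_width: 0.0504
finger_force: 0.0
clock: 14.7
position: [0.5088, 0.2106, 0.0345]
tool_rot: [-3.142, 0.0, -0.096]
force: [-2.5, 0.6, 0.1]
grip_width: 0.0503
finger_force: 1.0
clock: 15.2
position: [0.5189, 0.2096, 0.0345]
tool_rot: [3.142, -0.0, -0.096]
force: [-1.5, -0.4, -1.3]
grip_width: 0.0507
finger_force: 0.8
```

```bash
python3 -m crank '{"linear": [[0.006,-0.0006,0],[0.012,-0.0012,0],[0.018,-0.0018,0],[0.022,-0.0022,0],[0.026,-0.0026,0]], "delta_rot": [[0,0,0],[0,0,0],[0,0,0],[0,0,0],[0,0,0]], "fingers": [0.18,0.18,0.18,0.18,0.18]}'
```

```text
clock: 15.7
position: [0.5253, 0.209, 0.0345]
tool_rot: [-3.142, 0.0, -0.096]
force: [-1.4, -0.3, -0.1]
grip_width: 0.0505
finger_force: 0.8
```

```bash
python3 -m crank '{"linear": [[0.003,-0.0003,0],[0.006,-0.0006,0],[0.008,-0.0008,0],[0.008,-0.0008,0]], "delta_rot": [[0,0,0],[0,0,0],[0,0,0],[0,0,0]], "fingers": [0.18,0.18,0.18,0.18]}'
```

```text
clock: 16.1
position: [0.5273, 0.2087, 0.0346]
tool_rot: [3.142, -0.0, -0.096]
force: [-0.8, 0.1, -0.9]
grip_width: 0.0503
finger_force: 0.4
```

```bash
python3 -m crank '{"linear": [[0.002,-0.0002,0],[0.003,-0.0003,0],[0.003,-0.0003,0]], "delta_rot": [[0,0,0],[0,0,0],[0,0,0]], "fingers": [0.18,0.18,0.18]}'
```

```text
clock: 16.4
position: [0.528, 0.2087, 0.0346]
tool_rot: [-3.142, -0.0, -0.096]
force: [-2.0, -0.1, -0.2]
grip_width: 0.0504
finger_force: 0.8
```

```bash
python3 -m crank '{"linear": [[0.002,-0.0002,0],[0.003,-0.0003,0],[0.003,-0.0003,0]], "delta_rot": [[0,0,0],[0,0,0],[0,0,0]], "fingers": [0.18,0.18,0.18]}'
```

```text
clock: 16.7
position: [0.5288, 0.2086, 0.0346]
tool_rot: [-3.142, -0.0, -0.096]
force: [-1.8, 0.7, -0.4]
grip_width: 0.0506
finger_force: 0.8
```

```bash
python3 -m crank '{"linear": [[0.002,-0.0002,0],[0.003,-0.0003,0],[0.003,-0.0003,0]], "delta_rot": [[0,0,0],[0,0,0],[0,0,0]], "fingers": [0.18,0.18,0.18]}'
```

```text
clock: 17.0
position: [0.5289, 0.2086, 0.0345]
tool_rot: [-3.142, 0.001, -0.096]
force: [-5.7, 0.8, 4.1]
grip_width: 0.0509
finger_force: 3.2
```

```bash
python3 -m crank '{"linear": [[0.001,-0.0001,0],[0.002,-0.0002,0],[0.002,-0.0002,0]], "delta_rot": [[0,0,0],[0,0,0],[0,0,0]], "fingers": [0.18,0.18,0.18]}'
```

```text
clock: 17.3
position: [0.529, 0.2086, 0.0345]
tool_rot: [-3.141, 0.002, -0.096]
force: [-9.1, 0.3, 6.0]
grip_width: 0.0505
finger_force: 4.6
```

```bash
python3 -m crank '{"linear": [[0.001,-0.0001,0],[0.001,-0.0001,0],[0.001,-0.0001,0]], "delta_rot": [[0,0,0],[0,0,0],[0,0,0]], "fingers": [0.18,0.18,0.18]}'
```

```text
clock: 17.6
position: [0.529, 0.2086, 0.0344]
tool_rot: [-3.142, 0.003, -0.096]
force: [-10.0, -0.1, 6.3]
grip_width: 0.0504
finger_force: 5.3
```

```bash
python3 -m crank '{"linear": [[0.001,-0.0001,0.001],[0.0015,-0.0001,0.002],[0.0015,-0.0001,0.002],[0.0015,-0.0001,0.002]], "delta_rot": [[0,0,0],[0,0,0],[0,0,0],[0,0,0]], "fingers": [0.18,0.18,0.18,0.18]}'
```

```text
clock: 18.0
position: [0.529, 0.2086, 0.0346]
tool_rot: [3.141, 0.003, -0.096]
force: [-10.1, 1.4, 0.5]
grip_width: 0.0505
finger_force: 5.2
```

```bash
python3 -m crank '{"linear": [[0.001,-0.0001,0],[0.002,-0.0002,0.0005],[0.003,-0.0003,0.001],[0.003,-0.0003,0.001],[0.003,-0.0003,0.001]], "delta_rot": [[0,0,0],[0,0,0],[0,0,0],[0,0,0],[0,0,0]], "fingers": [0.18,0.18,0.18,0.18,0.18]}'
```

```text
clock: 18.5
position: [0.5291, 0.2086, 0.0346]
tool_rot: [3.141, 0.005, -0.095]
force: [-13.3, 0.6, 1.4]
grip_width: 0.0504
finger_force: 6.8
```

```bash
python3 -m crank '{"linear": [[0,0,0],[0,0,0],[0,0,0],[0,0,0],[0,0,0]], "delta_rot": [[0,0,0],[0,0,0],[0,0,0],[0,0,0],[0,0,0]], "fingers": [0.18,0.18,0.18,0.18,0.18]}'
python3 - <<'E'
from h import *
f=grab_frame("top");g=grab_frame("side");o=observe();print(o["position"],o["tool_rot"],o["force"],o["finger_force"])
z=lambda im,x,y,w,h,k:cv2.resize(im[y:y+h,x:x+w,::-1],None,fx=k,fy=k,interpolation=cv2.INTER_CUBIC)
cv2.imwrite("pics/p2.png",np.hstack([z(f["image"],120,180,100,100,4),z(g["image"],220,260,100,100,4)]))
np.savez("p2.npz",f=f,g=g)
E
```

```text
clock: 19.0
position: [0.529, 0.2086, 0.0346]
tool_rot: [3.141, 0.005, -0.096]
force: [-13.6, 1.0, 1.6]
grip_width: 0.0508
finger_force: 6.8
[0.52905391 0.20860999 0.03457823] [ 3.14128423  0.0047452  -0.09554666] [-13.92388852   0.85690404   1.88261919] 6.812144494615495
```

View pics/p2.png

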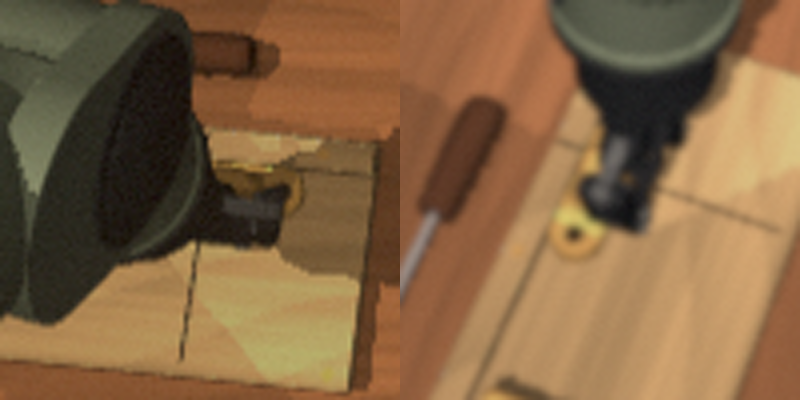

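The fairlead is now tight against the batten (side-view hole at px (263.5,318.2)), with both fingers behind its long edge. I check its place on the line and keep holding.

```bash
python3 - <<'E'
from h import *
d=np.load("p2.npz",allow_pickle=True);f=d["f"].item();g=d["g"].item()
th=-.097;B=np.array([[np.cos(th),np.sin(th)],[-np.sin(th),np.cos(th)]]);mk=np.array([.5692,.205])
for F,u in((g,(263.5,318.2)),(f,(195.5,226.5))): print(B@(onz(F,u,.028)[:2]-mk))
E
for i in 1 2 3 4 5 6; do :; done
python3 -m crank '{"linear": [[0,0,0],[0,0,0],[0,0,0],[0,0,0],[0,0,0]], "delta_rot": [[0,0,0],[0,0,0],[0,0,0],[0,0,0],[0,0,0]], "fingers": [0.18,0.18,0.18,0.18,0.18]}'
python3 -m crank '{"linear": [[0,0,0],[0,0,0],[0,0,0],[0,0,0],[0,0,0]], "delta_rot": [[0,0,0],[0,0,0],[0,0,0],[0,0,0],[0,0,0]], "fingers": [0.18,0.18,0.18,0.18,0.18]}'
python3 -m crank '{"linear": [[0,0,0],[0,0,0],[0,0,0],[0,0,0],[0,0,0]], "delta_rot": [[0,0,0],[0,0,0],[0,0,0],[0,0,0],[0,0,0]], "fingers": [0.18,0.18,0.18,0.18,0.18]}'
python3 -m crank '{"linear": [[0,0,0],[0,0,0],[0,0,0],[0,0,0],[0,0,0]], "delta_rot": [[0,0,0],[0,0,0],[0,0,0],[0,0,0],[0,0,0]], "fingers": [0.18,0.18,0.18,0.18,0.18]}'
python3 -m crank '{"linear": [[0,0,0],[0,0,0],[0,0,0],[0,0,0],[0,0,0]], "delta_rot": [[0,0,0],[0,0,0],[0,0,0],[0,0,0],[0,0,0]], "fingers": [0.18,0.18,0.18,0.18,0.18]}'
python3 -m crank '{"linear": [[0,0,0],[0,0,0],[0,0,0],[0,0,0],[0,0,0]], "delta_rot": [[0,0,0],[0,0,0],[0,0,0],[0,0,0],[0,0,0]], "fingers": [0.18,0.18,0.18,0.18,0.18]}'
```

```text
[-0.01563866  0.04848357]
[-0.0104804  -0.06043271]
clock: 19.6
position: [0.5291, 0.2086, 0.0346]
tool_rot: [3.141, 0.005, -0.096]
force: [-13.2, 0.9, 0.4]
grip_width: 0.0506
finger_force: 6.8
clock: 20.1
position: [0.5291, 0.2086, 0.0346]
tool_rot: [3.141, 0.005, -0.096]
force: [-12.9, 1.4, 1.3]
grip_width: 0.0507
finger_force: 6.8
clock: 20.6
position: [0.5291, 0.2086, 0.0346]
tool_rot: [3.141, 0.005, -0.095]
force: [-12.6, 0.7, 0.7]
grip_width: 0.0503
finger_force: 6.8
clock: 21.1
position: [0.529, 0.2086, 0.0346]
tool_rot: [3.141, 0.005, -0.096]
force: [-13.6, 1.3, 1.0]
grip_width: 0.0503
finger_force: 6.8
clock: 21.6
position: [0.5291, 0.2086, 0.0346]
tool_rot: [3.141, 0.005, -0.096]
force: [-13.5, 1.3, 1.3]
grip_width: 0.0502
finger_force: 6.8
clock: 22.1
position: [0.5291, 0.2086, 0.0346]
tool_rot: [3.141, 0.005, -0.096]
force: [-14.2, 1.6, 0.9]
grip_width: 0.0503
finger_force: 6.8
```

```bash
python3 -c "
from workcell import bot
print(bot.job_done())"
```

```text
the job is handed in; nothing more can be done
None
```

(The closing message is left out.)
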